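# Fit the ink cartridge to the ticket stamper and hold it home

### The arm

A 7-joint arm with a two-finger parallel gripper is mounted at the origin on the work surface. World frame = base frame: x ahead of the robot, y to its left, z up, the work surface at z = 0. Lengths are in m, angles in rad, forces in N, time in s.
With the tool pointing down it reaches from about 0.35 to 0.9 m from the base axis. Payload 19.9 kg.
Tool frame: the origin (TCP) lies between the finger pads; the fingertips stand 19 mm ahead of it and the grasp point (between the pads) is the TCP; z points along the fingers, y is the line along which they close (so a half turn about z gives the same grasp; the last joint's range is limited). The gripper opens to 94 mm and grips with 3 to 60 N. Pads are 16 mm wide; open, the fingers measure 119 mm over their backs; the gripper's body (75 mm by 177 mm) begins 78 mm behind the grasp point.
Start: joints at [-1.246, 0.417, -0.01, 1.614, 0.005, 1.111, -0.053], TCP at [0.224, 0.584, 0.224] pointing down, gripper open.
Joint ranges: [-2.81, 2.81], [-0.39, 2.02], [-1.27, 1.25], [0.06, 2.57], [-1.19, 4.33], [0.19, 2], [-2.82, 2.82]. Speed limits (rad/s): [1.89, 1.89, 2.39, 2.39, 3.01, 3.01, 3.01].

### API

Orientations are given as a 3x3 rotation matrix whose columns are the frame's x, y, z axes.
In Python, from rig import robot gives the robot as it stands. Calls block until the motion is done:
- robot.move_ptp(position, orientation): joint-space move of the TCP to a pose.
- robot.move_linear(position, velocity=0.15, frame=None, threshold=None): straight line of the TCP; frame=None keeps the orientation; velocity is the mean speed in m/s. With threshold (N) it stops when the force on the tool has changed by that much, and returns True; else False.
- robot.goto_joints(angles): joint-space move.
- robot.gripper_to(opening): finger opening in m; the grip force is fixed at half the most; returns when the fingers have stopped.
- robot.pause(seconds).
- robot.ik(position, orientation): joint angles nearest the present ones, or None.
- robot.get_state(): the state.
- robot.grab_frame(name): name is "side" or "top" or "wrist"; returns the picture (420x560x3 uint8, red, green, blue); there is no depth.
- robot.camera_info(name): a dict with "fx", "fy", "cx", "cy" (pixels), "rvec" (rotation vector, rad) and "tvec" (3), from world to camera coordinates, as OpenCV has them. Camera axes: x right, y down, z forward; pixel columns grow to the right and rows downward; lengths in m; the calibration is good to about 2 mm. A picture is of the moment at which its call begins: read the wrist's pose just before it. camera_info takes no time and is no camera call; for the wrist camera it gives the pose at the moment of the call.
A pose or a line that the arm cannot do raises robot.PlanningError and nothing moves.
- robot.sign_off(): hands the job in; it is judged then, once.
The state is a dict: "time": time; "qpos": joint angles; "joint_vel": joint speeds; "effort": joint torques, N m; "ee_pos": TCP position; "tool_rot": TCP orientation; "force": force on the tool from outside, world axes, zero at the start; "moment": the same for the moment, N m; "opening": finger opening in m; "grasp_force": force on a finger pad.
Only numpy, scipy, OpenCV 4.12 (cv2) and the standard library are available. Lean on these libraries where they do the work, as an engineer would, in place of code of your own. Each camera call takes 0.05 s, during which the arm holds its last target. There are 200 camera calls.

### The job

Turn the ticket machine's selector knob clockwise until its pointer clicks in at the long raised bar mark. Then take the ink cartridge with the flat wing grip from the rack, push it foot first into the slotted port until its flange sits flush on the port block, twist it a quarter turn clockwise (seen from above), and keep hold of it, pressed fully home against the spring so that the ink valve stays open: finish while still holding it there, without letting go. Leave the selector at its mark and everything else where it stands.

Things in the scene. Friction and masses are not known exactly. Their poses are not given: they have to be found in the camera images.
- stamper: grey ticket stamping machine, fixed, 200 (x) x 250 (y) x 75 mm tall; origin: centre of its underside; its front (ticket slot, small dark display) faces -x. On its top, 30 mm in front of the centre, are the port block (60 mm to its +y, 26 mm tall) and the selector (65 mm to its -y)
- port (a point): centre of the port's mouth, on top of the square steel port block (64 x 64 mm, top 101 mm above the counter); z up, x along the slot. The slot in the 8 mm top plate is 38 mm long (x), 12 mm wide (y), closed by a spring plunger 4 mm down. In the cavity below the plate the cartridge's foot bar can turn a quarter turn clockwise only, between stops with about 5 degrees of play
- plunger (a joint): travel of the port's spring plunger, m: 0 at rest, 0.016 when the cartridge's flange sits on the port block. It pushes up with 5 N at first, about 11.4 N at 0.016. A cartridge that is turned and let go springs up about 5 mm (to 0.011), its foot bar caught under the plate
- selector (a joint): selector knob angle, rad, growing clockwise seen from above. Detents at 0, 0.698, 1.396, 2.094 (40 degrees apart), each pulls in from about 15 degrees off. Raised marks: round pips at the first, second and fourth, one long bar at the third (1.396), where the pointer points along the machine's +y, to the port. Starts between 0 and 0.72. Takes under 0.1 N m
- selector_grip (a point): point on the selector's axis, 116 mm above the counter, 5 mm below the top of its upright bar grip: 44 mm long (this frame's x), 14 mm thick (y), 26 mm tall, on a disc 52 mm across whose top is 95 mm above the counter. The pointer (white line, nose at the disc's rim) is at the -x end. The frame turns with the knob
- cartridge: loose ink cartridge, 120 g, 86 mm tall, with a flat upright wing grip. Origin: underside of its foot. Going up: foot bar 34 (x) x 9 (y) mm, 7 mm tall, tapered below; stem 9 mm across; flange 48 mm across, 20 to 26 mm up; body 40 mm across to 56; wing 40 (x) x 14 (y) mm, 56 to 86, parallel to the bar. Hangs in the rack by its flange, origin 10 mm up; home in the port, origin 20 mm below the mouth
- rack: grey rack block, fixed, 260 (x) x 70 (y) x 30 mm tall, with three round pockets 40 mm across on its x axis at -85, 0 and +85 mm; holds the cartridge and two plugs in any order; origin: centre of its underside
- round_plug: loose plug with a round mushroom head 36 mm across, 62 mm tall, flange like the cartridge's; stands in another pocket of the rack; bystander; origin: underside
- low_plug: loose low domed plug, 48 mm across, its dome 20 mm above the rack; stands in another pocket of the rack; bystander; origin: underside, 10 mm above the counter
- tickets_on_machine: banded bundle of light green tickets 50 x 90 x 24 mm lying on the rear of the machine's top (76 mm up); bystander; origin: underside centre
- tickets_on_counter: banded bundle of yellowish tickets 50 x 90 x 32 mm on the counter in front of the machine; bystander; origin: underside centre
- mug: white mug, 76 mm across, 85 mm tall, handle at its +y; bystander; origin: underside centre
- date_stamp: wooden hand stamp, 36 mm across, 78 mm tall, upright; bystander; origin: underside centre
- tape_roll: roll of clear tape lying flat, 90 mm across, 22 mm high; bystander; origin: underside centre
- stapler: black stapler 130 x 36 x 50 mm; bystander; origin: underside centre

How it is judged:
On the way, in this order (a step that is already met when the one before it is completed fails the run):
1. the selector stands at the long bar mark (within about 7 degrees) (value of joint selector between 1.27 and 1.52 rad), for 0.3 s.
2. the cartridge's foot is pushed through the slot of the port, below its top plate (z of cartridge in the frame of port below -0.0155 m and horizontal distance between cartridge and port below 0.005 m), for 0.05 s.
At the end, for the whole second after the job is handed in: Fingers still on the cartridge (over 2 N), pressing it within 2.8 mm of flange-flush (let go, it springs up about 5 mm), within 5 mm of centre, upright within 6 degrees, turned at least 70 degrees from the slot, at rest; selector within 7 degrees of the long bar mark (all of step 1 and z of cartridge in the frame of port below -0.0172 m and horizontal distance between cartridge and port below 0.005 m and angle between the x axis of cartridge and the x axis of port, either way round above 1.22 rad and angle between cartridge's own z axis and vertical below 0.1 rad and value of joint plunger above 0.013 m and contact force between the fingers and cartridge above 2 N and linear speed of cartridge below 0.03 m/s); the arm keeps its last pose, push and grip.
It fails at once if a bystander is shifted by more than 40 mm (distance of any of round_plug, low_plug, tickets_on_machine, tickets_on_counter, mug, date_stamp, tape_roll, stapler from where it was at the start of the episode above 0.04 m).
It also fails if it takes over 67 s, if anything falls off the work surface, if the arm or the gripper's body presses on something with over 40 N, if the wrist force passes 120 N, or if a joint passes its speed limit or range.

## Working session

There is one attempt and no reset: what is moved stays moved. The work goes in short steps, each a Python script; the robot and the scene stay as the last script left them, time stands still between calls to the robot, and variables do not carry over. Pictures are saved under pics/ and viewed, at most 10 in all, crops included, and the job is handed in when it is done.

```bash
ls; mkdir -p pics; python3 - <<'E'
from rig import robot
import cv2
for n in("top","side"):
    im=robot.grab_frame(n); cv2.imwrite(f"pics/{n}0.png",cv2.cvtColor(im,cv2.COLOR_RGB2BGR)); print(n,robot.camera_info(n))
print(robot.get_state()["time"])
E
```

```text
pics
top {'fx': 439.23977821049215, 'fy': 439.23977821049215, 'cx': 280.0315527413904, 'cy': 211.53640977502832, 'rvec': array([ 2.21780968, -2.17103852,  0.08172764]), 'tvec': array([0.01790523, 0.61496424, 0.9963119 ])}
side {'fx': 470.50947549809064, 'fy': 470.50947549809064, 'cx': 285.2809418701916, 'cy': 208.24074247105614, 'rvec': array([ 2.05891782, -0.80944458,  0.44345092]), 'tvec': array([-0.42802736,  0.30170658,  0.99152969])}
0.1
```

View pics/top0.png

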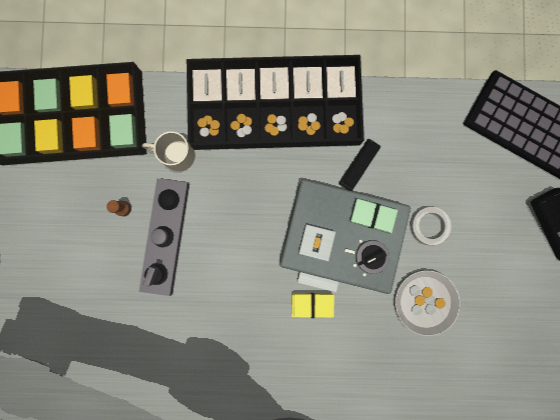

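View pics/side0.png

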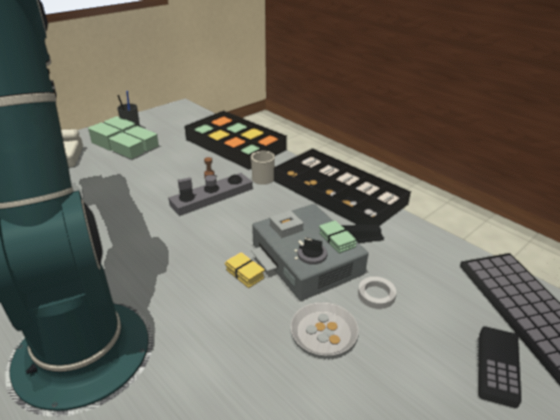

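The top view shows the machine centred near (345,235), the port near (318,243) and the knob near (372,257). The rack runs from (172,180) to (157,294). The winged cartridge appears to be in its lower pocket, near (154,272). I'll enlarge both areas.

```bash
python3 - <<'E'
import cv2,numpy as np
im=cv2.imread("pics/top0.png")
a=cv2.resize(im[170:300,275:415],None,fx=4,fy=4,interpolation=cv2.INTER_CUBIC)
b=cv2.resize(im[170:300,130:190],None,fx=4,fy=4,interpolation=cv2.INTER_CUBIC)
cv2.imwrite("pics/c1.png",np.hstack([a,b]))
E
```

```text
(no output)
```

View pics/c1.png

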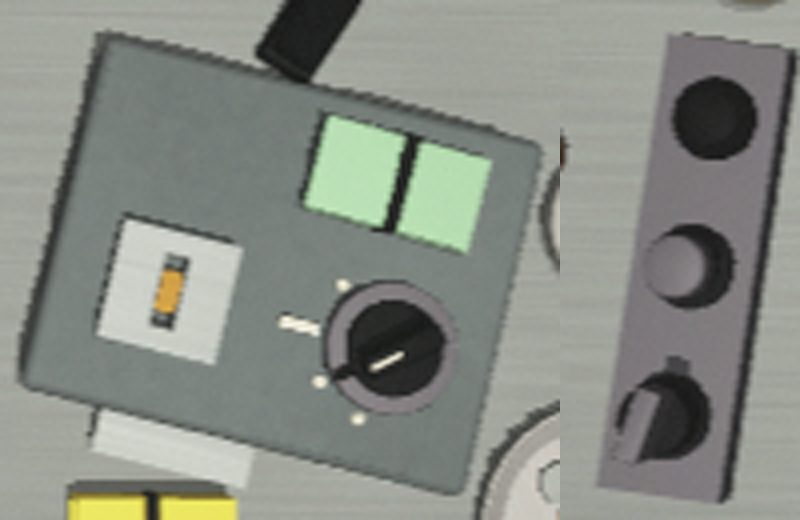

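Reading the crop: the port block's corners are (125,214), (243,248), (216,363) and (97,333). The knob disc is centred at (391,347), its nose is near (337,377), just short of the second pip at (320,381), and the bar is at (298,323). The cartridge wing is at the lower rack pocket.

```bash
cat > h.py <<'E'
from rig import robot
import cv2,numpy as np
def ray(info,uv,z):
    R=cv2.Rodrigues(np.array(info["rvec"]))[0]; t=np.array(info["tvec"]).ravel()
    d=R.T@np.array([(uv[0]-info["cx"])/info["fx"],(uv[1]-info["cy"])/info["fy"],1]); c=-R.T@t
    return c+d*(z-c[2])/d[2]
def proj(info,p):
    K=np.array([[info["fx"],0,info["cx"]],[0,info["fy"],info["cy"]],[0,0,1.]])
    return cv2.projectPoints(np.array(p,float).reshape(-1,3),np.array(info["rvec"]),np.array(info["tvec"]),K,None)[0].reshape(-1,2)
def down(a):  # tool z down, tool y (closing line) at angle a in world
    y=np.array([np.cos(a),np.sin(a),0]); z=np.array([0,0,-1.]); return np.column_stack([np.cross(y,z),y,z])
def st(): 
    s=robot.get_state(); return {k:np.round(s[k],4) for k in("time","ee_pos","force","moment","opening","grasp_force")}
E
python3 - <<'E'
from h import *
i=robot.camera_info("top")
def P(l,z,ox=275):
    return np.array([ray(i,((x+.5)/4-.5+ox,(y+.5)/4-.5+170),z) for x,y in l])
ang=lambda v:np.degrees(np.arctan2(v[1],v[0]))
def quad(n,c):
    print(n,"ctr",c.mean(0).round(4),"sides",[np.linalg.norm(c[k]-c[(k+1)%4]).round(3) for k in range(4)],"x-dir deg",ang(c[0]+c[1]-c[2]-c[3]), "ydir",ang(c[0]+c[3]-c[1]-c[2])-90)
quad("block",P([(125,214),(243,248),(216,363),(97,333)],.101))
quad("mach",P([(103,33),(541,143),(463,494),(22,382)],.075))
quad("rack",P([(108,35),(237,50),(167,500),(39,486)],.03,130))
quad("wing",P([(77,388),(100,392),(80,463),(52,458)],.096,130))
d=P([(391,347)],.095)[0];print("disc",d)
n=P([(337,377)],.095)[0]-d; b=P([(298,323)],.077)[0]-d
print("nose",ang(n),"bar",ang(b),"line",ang(np.subtract(*P([(370,369),(403,353)],.121))))
s=P([(177,258),(160,323)],.1);print("slot",ang(s[0]-s[1]),s.mean(0))
for x,y in[(155,117),(126,265),(110,415)]: print("pocket",P([(x,y)],.036,130))
print(robot.camera_info("wrist"),st())
E
```

```text
block ctr [ 0.5464 -0.0482  0.101 ] sides [np.float64(0.065), np.float64(0.062), np.float64(0.065), np.float64(0.065)] x-dir deg -12.359184290726324 ydir -13.89119107488338
mach ctr [ 0.5625 -0.1117  0.075 ] sides [np.float64(0.248), np.float64(0.196), np.float64(0.246), np.float64(0.196)] x-dir deg -12.148335542346892 ydir -12.955977687755066
rack ctr [0.5521 0.2933 0.03  ] sides [np.float64(0.074), np.float64(0.258), np.float64(0.072), np.float64(0.258)] x-dir deg -6.6244397125841505 ydir -5.233649828589449
wing ctr [0.4674 0.3056 0.096 ] sides [np.float64(0.012), np.float64(0.038), np.float64(0.015), np.float64(0.039)] x-dir deg -15.586828319691573 ydir -8.792138031227424
disc [ 0.5181705  -0.16698054  0.095     ]
nose 119.88798601188763 bar 76.37047301613367 line 116.73257981211925
slot -13.789073861603205 [ 0.5457663  -0.04739103  0.1       ]
pocket [[0.63669776 0.28538778 0.036     ]]
pocket [[0.55247563 0.29861415 0.036     ]]
pocket [[0.46820435 0.30437549 0.036     ]]
{'fx': 343.93424609034406, 'fy': 343.93424609034406, 'cx': 274.0955607328776, 'cy': 211.0102322429252, 'rvec': array([-2.42421609, -1.66925308, -0.19497077]), 'tvec': array([-0.62524186, -0.02489725,  0.38947958])} {'time': np.float64(0.1), 'ee_pos': array([0.2235, 0.5833, 0.2239]), 'force': array([-0.1288, -0.0203,  0.1251]), 'moment': array([0.0052, 0.019 , 0.0015]), 'opening': np.float64(0.0941), 'grasp_force': np.float64(0.0)}
```

Everything agrees within about 2 mm: machine yaw is about -12.7°, the port is near (0.546,-0.047) and the knob near (0.518,-0.168). The pointer sits about 40° short of the bar. Next I'll check IK branches and hover over the cartridge and the knob with the wrist camera.

```bash
python3 - <<'E'
from h import *
r=np.radians
for n,p,a in[("knob",(.5185,-.168,.119),28),("knob2",(.5185,-.168,.119),-12.5),("wing",(.4675,.305,.088),77),("ins",(.546,-.0475,.18),77.3),("turn",(.546,-.0475,.16),-12.7)]:
    for o in(0,180,-180):
        q=robot.ik(p,down(r(a+o))); print(n,a+o,None if q is None else np.round(q,2))
E
python3 - <<'E'
from h import *
r=np.radians
robot.gripper_to(.045)
robot.move_ptp((.4675,.305,.23),down(r(77)))
inf=robot.camera_info("wrist"); im1=robot.grab_frame("wrist"); print(inf)
robot.move_ptp((.5185,-.168,.23),down(r(28)))
inf=robot.camera_info("wrist"); im2=robot.grab_frame("wrist"); print(inf)
print(st())
for k,im in((1,im1),(2,im2)): cv2.imwrite(f"pics/w{k}.png",im[:,:,::-1])
E
```

```text
knob 28 [-0.48  0.61  0.98  1.93 -0.62  0.94  1.29]
knob 208 [-0.54  0.67  1.08  1.93 -0.71  0.99 -1.77]
knob -152 [-0.54  0.67  1.08  1.93 -0.71  0.99 -1.77]
knob2 -12.5 [-0.5   0.62  1.01  1.93 -0.65  0.96  0.61]
knob2 167.5 [-0.54  0.67  1.08  1.93 -0.71  0.99 -2.48]
knob2 -192.5 [-0.54  0.67  1.08  1.93 -0.71  0.99 -2.48]
wing 77 [-0.7   0.47  0.09  1.89 -0.06  0.78  0.76]
wing 257 [-1.12  0.55  0.62  1.91 -0.43  0.82 -2.06]
wing -103 [-1.12  0.55  0.62  1.91 -0.43  0.82 -2.06]
ins 77.3 [-0.43  0.37  0.57  1.87 -0.24  0.97  1.6 ]
ins 257.3 [-0.72  0.49  0.98  1.87 -0.48  1.03 -1.33]
ins -102.7 [-0.72  0.49  0.98  1.87 -0.48  1.03 -1.33]
turn -12.7 [-0.51  0.42  0.68  1.89 -0.32  0.94  0.1 ]
turn 167.3 [ 0.85  0.59 -1.08  1.84  0.59  1.08  2.45]
turn -192.7 [ 0.85  0.59 -1.08  1.84  0.59  1.08  2.45]
{'fx': 343.93424609034406, 'fy': 343.93424609034406, 'cx': 274.0955607328776, 'cy': 211.0102322429252, 'rvec': array([-2.30861749, -1.8407603 , -0.21639664]), 'tvec': array([-0.40324778, -0.40216769,  0.30571541])}
{'fx': 343.93424609034406, 'fy': 343.93424609034406, 'cx': 274.0955607328776, 'cy': 211.0102322429252, 'rvec': array([-2.82787116, -0.71029804, -0.08367159]), 'tvec': array([-0.37940346, -0.40652988,  0.30506255])}
{'time': np.float64(4.2083), 'ee_pos': array([ 0.519 , -0.1667,  0.2299]), 'force': array([-0.8047,  0.0732, -0.3561]), 'moment': array([-0.0428,  0.0154, -0.0126]), 'opening': np.float64(0.0455), 'grasp_force': np.float64(0.0)}
```

View pics/w1.png

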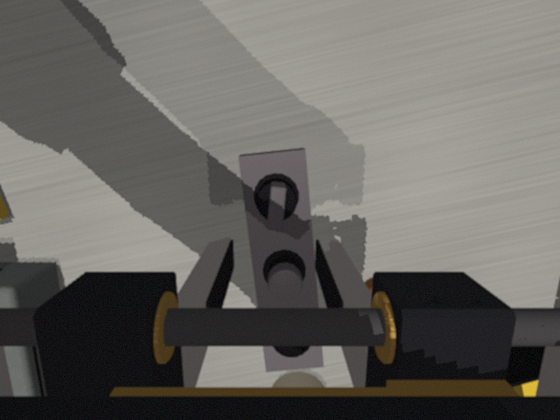

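View pics/w2.png

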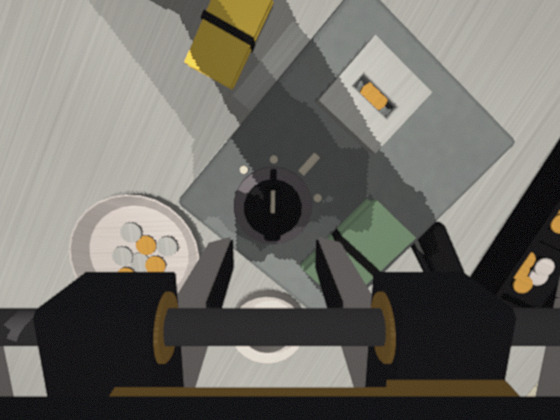

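In w2, the knob disc is centred near (273,207). Its white line is vertical at column 273, pointing at the second pip (273,160), with the bar at (310,163). The port block's corners are (377,36), (432,92), (377,152) and (319,97). In w1, the wing is at about columns 270-287, rows 181-220. I'll triangulate these and compare.

```bash
python3 - <<'E'
from h import *
b={'fx': 343.93424609034406, 'fy': 343.93424609034406, 'cx': 274.0955607328776, 'cy': 211.0102322429252}
i1=dict(b,rvec=np.array([-2.30861749, -1.8407603 , -0.21639664]),tvec=np.array([-0.40324778, -0.40216769,  0.30571541]))
i2=dict(b,rvec=np.array([-2.82787116, -0.71029804, -0.08367159]),tvec=np.array([-0.37940346, -0.40652988,  0.30506255]))
ang=lambda v:np.degrees(np.arctan2(v[1],v[0]))
print("disc",ray(i2,(273,207),.095),"line",ang(ray(i2,(273,190),.121)-ray(i2,(273,213),.121)),"gripctr")
B=np.array([ray(i2,p,.101) for p in[(377,36),(432,92),(377,152),(319,97)]]);print("block",B.mean(0),[np.linalg.norm(B[k]-B[k-1]).round(3) for k in range(4)],ang(B[1]-B[0]),ang(B[2]-B[1]))
R=np.array([ray(i1,p,.03) for p in[(239,155),(305,149),(324,369),(267,371)]]);print("rack",R.mean(0),[np.linalg.norm(R[k]-R[k-1]).round(3) for k in range(4)],ang(R[2]-R[1]),ang(R[3]-R[0]))
print("flange",ray(i1,(276,197),.036))
im=cv2.imread("pics/w1.png")[140:260,220:340]; a=cv2.resize(im,None,fx=5,fy=5,interpolation=cv2.INTER_CUBIC)
cv2.imwrite("pics/c2.png",cv2.convertScaleAbs(a,alpha=1.5,beta=10))
E
```

```text
disc [ 0.51857713 -0.16637707  0.095     ] line 118.16197473769627 gripctr
block [ 0.54757668 -0.04522896  0.101     ] [np.float64(0.062), np.float64(0.062), np.float64(0.063), np.float64(0.066)] -13.056273876271552 -102.48257868976455
rack [0.55426602 0.29919049 0.03      ] [np.float64(0.26), np.float64(0.069), np.float64(0.264), np.float64(0.069)] -6.674731962703878 -6.724934800598857
flange [0.47017097 0.30830242 0.036     ]
```

View pics/c2.png

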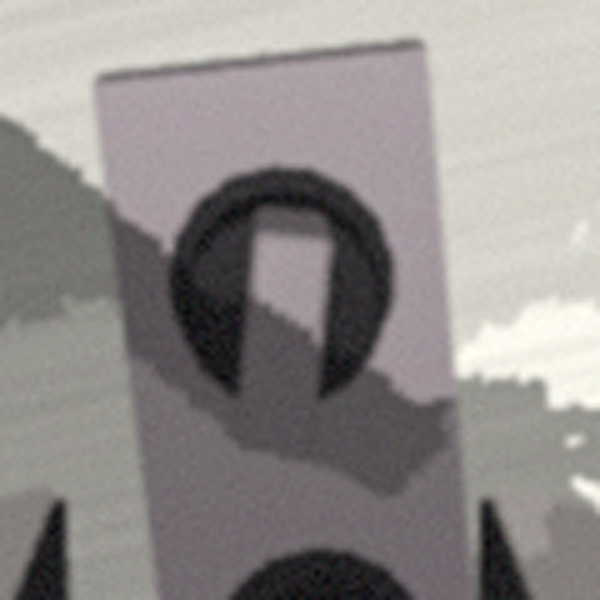

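The wing top's corners in the crop are (253,233), (331,238), (318,400) and (238,395). The flange circle is centred near (281,283).

```bash
python3 - <<'E'
from h import *
b={'fx': 343.93424609034406, 'fy': 343.93424609034406, 'cx': 274.0955607328776, 'cy': 211.0102322429252}
i1=dict(b,rvec=np.array([-2.30861749, -1.8407603 , -0.21639664]),tvec=np.array([-0.40324778, -0.40216769,  0.30571541]))
ang=lambda v:np.degrees(np.arctan2(v[1],v[0]))
W=np.array([ray(i1,(220+(x+.5)/5-.5,140+(y+.5)/5-.5),.096) for x,y in[(253,233),(331,238),(318,400),(238,395)]]);print("wing",W.mean(0),[np.linalg.norm(W[k]-W[k-1]).round(3) for k in range(4)],ang(W[2]-W[1]),ang(W[3]-W[0]))
print(ray(i1,(276,196.5),.036))
# turn the knob
r=np.radians; K=(.5185,-.1672)
robot.move_ptp((*K,.23),down(r(28))); robot.pause(.3); print(st())
robot.move_linear((*K,.119),velocity=.08,threshold=15)
print(st()); robot.gripper_to(.0); robot.pause(.2); print(st())
for a in(18,8,-2,-12.7):
    robot.move_ptp((*K,.119),down(r(a)))
robot.pause(.3); print(st())
robot.gripper_to(.045); robot.pause(.3)
robot.move_linear((*K,.23),velocity=.15); robot.pause(.3)
inf=robot.camera_info("wrist"); im=robot.grab_frame("wrist"); print(st(),inf)
np.savez("w3.npz",**inf); cv2.imwrite("pics/w3.png",im[:,:,::-1])
E
```

```text
wing [0.4641132  0.30980408 0.096     ] [np.float64(0.029), np.float64(0.014), np.float64(0.029), np.float64(0.014)] -16.94982523620061 -18.24298230907656
[0.46965023 0.30842059 0.036     ]
{'time': np.float64(4.7583), 'ee_pos': array([ 0.5185, -0.1672,  0.23  ]), 'force': array([ 0.9539,  0.4808, -0.467 ]), 'moment': array([-0.004 , -0.0007, -0.0088]), 'opening': np.float64(0.045), 'grasp_force': np.float64(0.0)}
{'time': np.float64(6.2917), 'ee_pos': array([ 0.5187, -0.1672,  0.1194]), 'force': array([-0.8951,  0.0189,  0.0605]), 'moment': array([-0.0554,  0.0615, -0.0048]), 'opening': np.float64(0.0451), 'grasp_force': np.float64(0.0)}
{'time': np.float64(7.0833), 'ee_pos': array([ 0.5179, -0.1675,  0.119 ]), 'force': array([-5.0936, -1.2695,  4.6037]), 'moment': array([-0.3953,  1.2461, -0.0521]), 'opening': np.float64(0.0138), 'grasp_force': np.float64(29.9863)}
{'time': np.float64(8.4917), 'ee_pos': array([ 0.5186, -0.1674,  0.1191]), 'force': array([ 0.2222, -5.2274,  1.8419]), 'moment': array([-1.2527,  0.0847,  0.0135]), 'opening': np.float64(0.0131), 'grasp_force': np.float64(29.9904)}
{'time': np.float64(10.7), 'ee_pos': array([ 0.5184, -0.1672,  0.2297]), 'force': array([-0.0448, -0.5536,  0.5389]), 'moment': array([-0.0826,  0.1521, -0.0021]), 'opening': np.float64(0.045), 'grasp_force': np.float64(0.0)} {'fx': 343.93424609034406, 'fy': 343.93424609034406, 'cx': 274.0955607328776, 'cy': 211.0102322429252, 'rvec': array([-2.89283166,  0.32056936,  0.03840637]), 'tvec': array([-0.5425684 , -0.07310772,  0.38408323])}
```

View pics/w3.png

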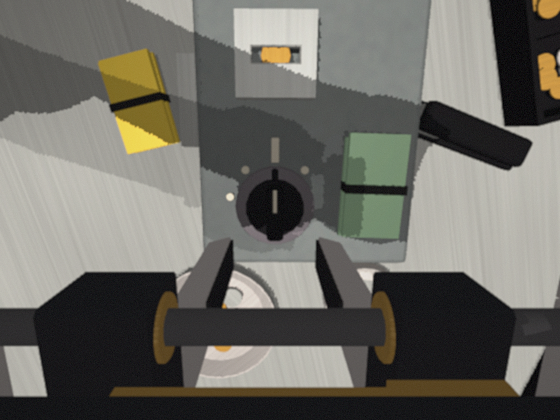

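The pointer now lines up with the bar: nose (275,173), bar (275,150). The block's corners are (235,9), (319,9), (319,98) and (234,97). Corrected for the wing length hidden in shadow, the wing centre is about (0.469,0.3075) with yaw about -17°. Next is the grasp.

```bash
python3 - <<'E'
from h import *
r=np.radians; i3=dict(np.load("w3.npz"))
ang=lambda v:np.degrees(np.arctan2(v[1],v[0]))
B=np.array([ray(i3,p,.101) for p in[(235,9),(319,9),(319,98),(234,97)]]);print("block",B.mean(0),[np.linalg.norm(B[k]-B[k-1]).round(3) for k in range(4)],ang(B[1]-B[0]),ang(B[2]-B[1]))
print("slot",ray(i3,(276,54),.099),"disc",ray(i3,(275,206),.095))
C=(.469,.3075)
robot.move_ptp((*C,.2),down(r(73)))
print(robot.move_linear((*C,.088),velocity=.08,threshold=12)); print(st())
robot.gripper_to(0); robot.pause(.2); print(st())
robot.move_linear((*C,.21),velocity=.1); print(st())
robot.move_ptp((.5468,-.047,.225),down(r(77.3))); robot.pause(.4)
inf=robot.camera_info("wrist"); im=robot.grab_frame("wrist"); print(st())
np.savez("w4.npz",**inf); cv2.imwrite("pics/w4.png",im[:,:,::-1])
print(proj(inf,[.5468,-.047,.101]),proj(inf,[.5468,-.047,.225]))
a=cv2.resize(im[100:320,170:390],(800,600)[1:]*2,interpolation=cv2.INTER_CUBIC)
cv2.imwrite("pics/w4c.png",a[:,:,::-1])
E
```

```text
block [ 0.5477657  -0.04675312  0.101     ] [np.float64(0.064), np.float64(0.064), np.float64(0.064), np.float64(0.068)] -12.663544588139933 -100.92999368532496
slot [ 0.54736618 -0.04591162  0.099     ] disc [ 0.51971322 -0.16589308  0.095     ]
False
{'time': np.float64(13.9917), 'ee_pos': array([0.4692, 0.3077, 0.0884]), 'force': array([-0.1493, -0.1226, -0.6088]), 'moment': array([0.0105, 0.0017, 0.0401]), 'opening': np.float64(0.0446), 'grasp_force': np.float64(0.0)}
{'time': np.float64(14.775), 'ee_pos': array([0.469 , 0.3076, 0.088 ]), 'force': array([-0.2764,  0.0099,  1.5019]), 'moment': array([-0.0016,  0.1382, -0.0252]), 'opening': np.float64(0.0135), 'grasp_force': np.float64(29.9835)}
{'time': np.float64(16.1417), 'ee_pos': array([0.4688, 0.3073, 0.2094]), 'force': array([ 0.4976, -0.7857, -0.8201]), 'moment': array([ 0.0488, -0.0177,  0.032 ]), 'opening': np.float64(0.0136), 'grasp_force': np.float64(29.9826)}
{'time': np.float64(17.95), 'ee_pos': array([ 0.5468, -0.0468,  0.225 ]), 'force': array([-0.4044,  0.8789, -0.818 ]), 'moment': array([ 0.0332, -0.0284,  0.0528]), 'opening': np.float64(0.0137), 'grasp_force': np.float64(29.9826)}
[[272.96903631 209.56122008]] [[272.39110124 265.90037345]]
```

View pics/w4c.png

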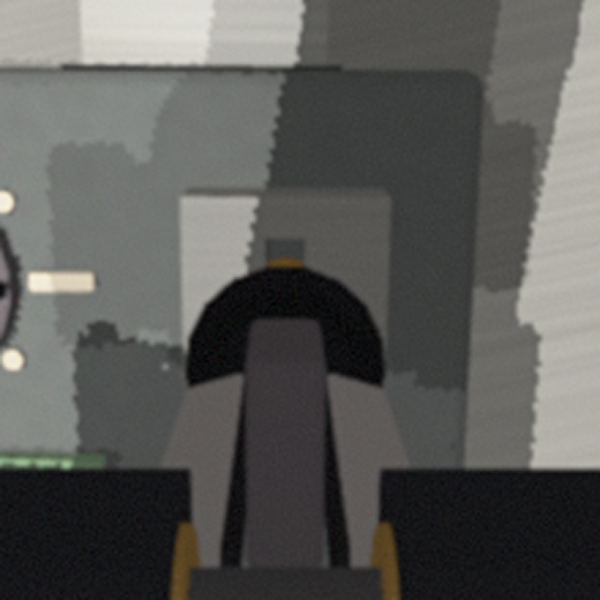

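The wing is gripped squarely. The flange's rim spans columns 188-383 with its top at row 267, the block's top edge spans columns 179-391 at row 192, and the slot end is at columns 266-304, row 238. I'll solve for the offsets from these.

```bash
python3 - <<'E'
from h import *
i=dict(np.load("w4.npz")); s=600/220
f=lambda x,y:((x+.5)/s-.5+170,(y+.5)/s-.5+100)
a=np.radians(-12.7); ux=np.array([np.cos(a),np.sin(a),0]); uy=np.array([-np.sin(a),np.cos(a),0]); T=np.array([.5468,-.0468,.225])
L=lambda p:np.round([(p-T)@ux*1e3,(p-T)@uy*1e3],1)
print("cam",L(-cv2.Rodrigues(i["rvec"])[0].T@i["tvec"]))
for n,p,z in[("blk tl",(179,193),.101),("blk tr",(391,191),.101),("slot l",(266,238),.101),("slot r",(304,238),.101),("flL",(188,370),.17),("flR",(383,370),.17),("flTop_hi",(285,267),.173),("flTop_lo",(285,267),.167),("wingTopL",(250,319),.233),("wingTopR",(320,319),.233)]:
    print(n,L(ray(i,f(*p),z)))
t=np.linspace(0,2*np.pi,200)
for z in(.167,.173):
    c=proj(i,[T+[0,0,z-.225]+.024*(np.cos(q)*ux+np.sin(q)*uy) for q in t]); print(z,"L,R,top",(c[:,0].min()+.5-170)*s,(c[:,0].max()+.5-170)*s,(c[:,1].min()+.5-100)*s)
E
```

```text
cam [-66.2   0.4]
blk tl [-33.1 -31.4]
blk tr [-33.8  32.9]
slot l [-19.4  -5. ]
slot r [-19.4   6.6]
flL [  1.4 -22.5]
flR [ 1.3 24.3]
flTop_hi [-24.5   0.7]
flTop_lo [-23.3   0.7]
wingTopL [-27.3  -5.2]
wingTopR [-27.4   6.5]
0.167 L,R,top 183.61028648989887 381.0898857075593 264.5308626932962
0.173 L,R,top 180.9586982279827 383.6316942002356 269.4595911673446
```

The port sits about 1.2-1.5 mm toward local -x of the cartridge, and is laterally aligned. I'll shift by that and insert under force supervision.

```bash
python3 - <<'E'
from h import *
a=np.radians(-12.7); ux=np.array([np.cos(a),np.sin(a)]); P=np.array([.5468,-.0468])-.0013*ux
print(P); robot.move_linear((*P,.188),velocity=.08); robot.pause(.2); print(st())
hit=robot.move_linear((*P,.171),velocity=.02,threshold=12); print(hit,st())
if not hit or robot.get_state()["ee_pos"][2]<.174:
    hit=robot.move_linear((*P,.157),velocity=.015,threshold=22); print(hit,st())
E
```

```text
[ 0.54553181 -0.0465142 ]
{'time': np.float64(18.7667), 'ee_pos': array([ 0.5458, -0.0465,  0.1884]), 'force': array([ 0.8858,  0.3127, -1.809 ]), 'moment': array([ 0.0802, -0.0032, -0.0048]), 'opening': np.float64(0.0137), 'grasp_force': np.float64(29.9826)}
False {'time': np.float64(19.7667), 'ee_pos': array([ 0.5456, -0.0465,  0.1711]), 'force': array([-1.6314,  1.0034,  4.2054]), 'moment': array([0.1846, 0.5563, 0.0296]), 'opening': np.float64(0.0139), 'grasp_force': np.float64(29.9839)}
True {'time': np.float64(20.5667), 'ee_pos': array([ 0.5458, -0.0466,  0.159 ]), 'force': array([-3.1986,  0.1933, 10.1992]), 'moment': array([ 0.2322,  0.5653, -0.0537]), 'opening': np.float64(0.0138), 'grasp_force': np.float64(30.0002)}
```

It went in cleanly, flush at TCP z = 0.159. Now I'll turn it clockwise in small steps while holding the press.

```bash
python3 - <<'E'
from h import *
P=(.5456,-.0465,.1585)
for d in(11,22,33,44,55,66,77,86):
    robot.move_ptp(P,down(np.radians(77.3-d))); s=st(); print(d,s["ee_pos"],s["force"],s["moment"],s["opening"])
    if abs(s["moment"][2])>2: break
robot.pause(.3); print(st()); robot.move_linear((.5456,-.0465,.1575),velocity=.01,threshold=25); robot.pause(.3); print(st())
im=robot.grab_frame("wrist"); im2=robot.grab_frame("side")
a=cv2.resize(im[100:320,170:390],(400,400)); b=cv2.resize(im2[190:300,240:350],(400,400))
cv2.imwrite("pics/w5.png",np.hstack([a,b])[:,:,::-1])
E
```

```text
11 [ 0.5462 -0.0466  0.159 ] [-0.8018 -0.3585  9.1205] [-0.0563  0.1852 -0.0184] 0.0143
22 [ 0.5463 -0.0467  0.159 ] [-0.5982 -0.0597  9.64  ] [-0.0707  0.0446 -0.0355] 0.0137
33 [ 0.5463 -0.0467  0.159 ] [ 5.2000e-03 -5.2990e-01  9.2708e+00] [-0.1394 -0.0472 -0.0074] 0.0139
44 [ 0.5464 -0.0467  0.159 ] [0.4634 0.9152 9.226 ] [-0.0801 -0.0773 -0.0651] 0.0136
55 [ 0.5464 -0.0467  0.159 ] [ 0.6734 -0.4705 10.5079] [-0.0825 -0.0762 -0.0176] 0.0139
66 [ 0.5463 -0.0467  0.159 ] [-0.0907  0.7706  9.1092] [-0.063  -0.0553  0.0018] 0.0141
77 [ 0.5463 -0.0467  0.159 ] [ 0.2852  0.2718 10.1926] [-0.0076 -0.0485 -0.0425] 0.014
86 [ 0.5463 -0.0467  0.159 ] [ 1.28040e+00 -1.00000e-04  1.00642e+01] [-0.0184 -0.0394  0.0351] 0.0134
{'time': np.float64(23.1083), 'ee_pos': array([ 0.5463, -0.0468,  0.1591]), 'force': array([0.462 , 0.3294, 9.2088]), 'moment': array([-0.0857, -0.0319, -0.0549]), 'opening': np.float64(0.0139), 'grasp_force': np.float64(29.9999)}
{'time': np.float64(23.6583), 'ee_pos': array([ 0.5464, -0.0468,  0.1587]), 'force': array([-4.9343,  2.1429, 22.774 ]), 'moment': array([ 0.3658,  1.173 , -0.0289]), 'opening': np.float64(0.0134), 'grasp_force': np.float64(30.0113)}
```

View pics/w5.png

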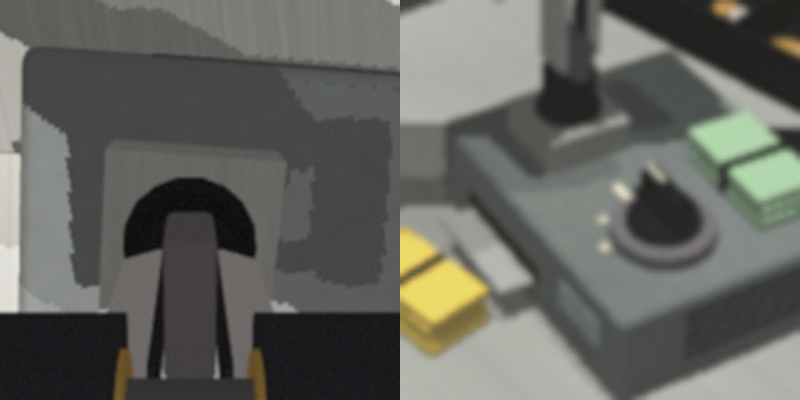

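The flange sits flush on the block, turned about 86°, at its settled height with a 23 N press. The knob hasn't been touched since it clicked in at the bar. Handing in.

```bash
python3 -c "
from h import *
print(st()); print(robot.sign_off())"
```

```text
{'time': np.float64(23.7583), 'ee_pos': array([ 0.5464, -0.0468,  0.1587]), 'force': array([-3.5823,  1.7783, 22.7908]), 'moment': array([ 0.3668,  1.1303, -0.0174]), 'opening': np.float64(0.0135), 'grasp_force': np.float64(30.0114)}
the job is handed in; nothing more can be done
None
```

I handed the job in at about 24 s with the selector at the long bar mark and the cartridge in the port, turned about 86° clockwise and still held pressed flush; sign-off gave no verdict.

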